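Lever up the heavy door of a cabinet being repainted

ROBOT

A 6-joint arm with a two-finger parallel gripper is mounted at the origin on the work surface. World frame = base frame: x ahead of the robot, y to its left, z up, the work surface at z = 0. Lengths are in m, angles in rad, forces in N, time in s.
With the tool pointing down it reaches from about 0.375 to 0.975 m from the base axis. Payload 3.8 kg.
Tool frame: the origin (TCP) lies midway between the tips of the shut fingers; the grasp point (between the pads) lies 19 mm behind it; z points along the fingers, y is the line along which they close (so a half turn about z gives the same grasp; the last joint's range is limited). The gripper opens to 85 mm and grips with 20 to 120 N. Pads are 22 mm wide; open, the fingers measure 114 mm over their backs; the gripper's body (76 mm by 85 mm) begins 54 mm behind the grasp point. The pads swing forward as they close: fully open they stand 13 mm farther back than shut.
Start: joints at [-1.243, 0.264, 1.604, -0, 1.274, -0.037], TCP at [0.241, -0.631, 0.231] pointing down, gripper open.
Joint ranges: [-2.63, 2.63], [-0.94, 2.18], [0.31, 2.57], [-1.31, 4.45], [0, 2.66], [-2.55, 2.55]. Speed limits (rad/s): [2.57, 2.57, 3.14, 3.14, 3.14, 3.14].

INTERFACE

Orientations are given as a unit quaternion [w, x, y, z].
In Python, from cell import r, vision, sign_off gives the robot as it stands.
- The arm moves only by the tool play_rows, never from a script. Its argument "moves" is a list that holds one entry, the list of rows, each a list of 7 numbers: the shift along the tool's x, y, z in mm, then the turn, a rotation vector about the tool's x, y, z in degrees, then the closure, from 0 (fully open) to 1 (shut). A call has 1 to 5 rows; each row shifts and turns the commanded pose from where the row before left it, along the tool's axes as they then stand; what a row does not reach is not made up. A row lasts 1/8 s, in which the tool goes at most 62.5 mm and 10.7 degrees, less where a joint would pass 70% of its speed; a pose out of reach is approached as far as the arm can. A call is refused whole if a number of a shift passes 62.5 or a number of a turn 10.7, either way. A call with a gripper value outside its range is refused whole. The fingers move at their own pace and stop on an object; "grip_force" is the grip in N (left out, the last holds). Time passes only in rows, so rows that do not move let the fingers close. It gives the time, the measured TCP pose, the force, the opening and the grip force at its end, in the units of the state.
- r.state(): the state, without advancing time (a new reading comes with each control period).
- vision.read_camera(name): name is "scene" or "top"; returns the picture (384x512x3 uint8, red, green, blue); there is no depth.
- vision.calibration(name): a dict with "intrinsics" (3x3 intrinsics, pixels), "rvec" (rotation vector, rad) and "tvec" (3), from world to camera coordinates, as OpenCV has them. Camera axes: x right, y down, z forward; pixel columns grow to the right and rows downward; lengths in m; the calibration is good to about 2 mm. A picture is of the moment at which its call begins. calibration takes no time and is no camera call.
- sign_off(): hands the job in; it is judged then, once.
The state is a dict: "time_s": time; "joint_positions": joint angles; "qvel": joint speeds; "joint_efforts": joint torques, N m; "position": TCP position; "tcp_rot": TCP orientation; "contact_force": force on the tool from outside, world axes, zero at the start; "wrist_torque": the same for the moment, N m; "gripper_width": opening from 0.0 (shut) to 1.0 (fully open); "gripper_force": force on a finger pad.
Only numpy, scipy, OpenCV 4.12 (cv2) and the standard library are available. Lean on these libraries where they do the work, as an engineer would, in place of code of your own. Each camera call takes 0.05 s, during which the arm holds its last target. There are 200 camera calls.

TASK

The yellow steel cabinet lies on its back for repainting and its heavy door has to be kept up off the freshly painted frame. With your fingertips press the red pad at the long end of the lever steadily down until the lever meets the rubber buffer, so that its short end raises the door, and finish while still holding it down there. Touch nothing but the lever, do not lift the lever out of its cradle or let the door fly up or slam, and leave everything else where it stands.

Things in the scene. Friction and masses are not known exactly. Their poses are not given: they have to be found in the camera images.
- pad (a point): Centre of the top face of the red press pad, 60 x 60 mm, at the long end of the lever, 250 mm along the bar from its pin. About 245 mm above the table at the start, about 87 mm with the lever on its buffer; in between it moves almost straight down (within 20 mm sideways). Axes: x level at the start, pointing from pad to cradle, z up; they turn with the lever
- pin (a point): Centre of the lever's steel cross pin (12 mm diameter, 86 mm long), on which it rocks; on the far side of the pin a short arm of 108 mm ends in an upturned toe under the door's tongue
- cradle (a point): Centre of the pin's seat between the two dark steel cheeks of the cradle, 155 mm above the table; the notches are open at the top, 20 mm deep. The pin lies here at the start and must stay. x points along the lever from the pad towards the cabinet, z up
- buffer (a point): Centre of the top of the fixed black rubber buffer (28 mm diameter, 78 mm above the table) under the lever, 190 mm from the cradle towards the pad; it stops the lever
- cabinet: Yellow steel cabinet 240 x 300 mm, 160 mm high, lying on its back with its door on top, together with the 110 mm wide plywood base, the cradle and the buffer. All fixed. Origin: on the table straight below the cradle's seat; x along the lever from the pad towards the cabinet, whose box reaches from 135 to 375 mm along x; z up
- door (a joint): Angle of the cabinet's heavy door (240 x 300 x 22 mm, about 3 kg), hinged along the edge far from the lever, in rad: 0 lying shut, growing as it rises; about 0.23 with the lever on its buffer. A steel tongue, 80 mm wide, sticks out of the door over the lever's toe; the door falls back if the lever is let go
- lever: The loose lever, 0.35 kg: aluminium bar 375 mm long, 34 mm wide, 14 mm thick, sloping up to its red pad by about 17 degrees at the start and down by about 20 degrees on the buffer. Pressing the pad down takes 4 to 12 N, then rises steeply when the buffer is met: stop there. Origin at the centre of its pin; axes as for the pad
- tin: Bystander: black paint tin, 84 mm diameter, 105 mm tall; origin at the centre of its underside
- tape: Bystander: blue roll of masking tape lying flat, 90 mm diameter, 24 mm high; origin at the centre of its underside
- varnish: Bystander: amber jar of varnish, 56 mm diameter, 85 mm tall; origin at the centre of its underside
- brush: Bystander: paint brush lying on the table; origin under its middle
- thinner: Bystander: grey bottle with red cap, 68 mm diameter, 170 mm tall; origin at the centre of its underside
- pot: Bystander: white plastic cup, 80 mm diameter, 100 mm tall; origin at the centre of its underside

How it is judged:
By the outcome, as a careful person would: the job done as asked, in the order asked, and still so for the second after the job is handed in, while the arm keeps its last pose, push and grip.
It also fails if it takes over 34 s, if anything falls off the work surface, if the arm or the gripper's body presses on something with over 40 N, if the wrist force passes 120 N, or if a joint passes its speed limit or range.

## Working session

There is one attempt and no reset: what is moved stays moved. The work goes in short steps, Python scripts to look and compute and a tool call to move; the robot and the scene stay as the last step left them, time stands still between calls to the robot, and variables do not carry over. Pictures are saved under pics/ and viewed, at most 10 in all, crops included, and the job is handed in when it is done.

Besides the shell and the picture viewer there is one more tool, called after "Emit:" as name([rows], argument=value, ...), one row to a line, values as JSON. play_rows: Moves the arm, as the interface text tells. Its arguments: {"type":"object","properties":{"moves":{"type":"array","items":{"type":"array","items":{"type":"array","items":{"type":"number"}}}},"grip_force":{"type":"number"}},"required":["moves"]}

```bash
mkdir -p pics; python3 - <<'E'
from cell import r, vision
import cv2
for n in("scene","top"):
    im=vision.read_camera(n); cv2.imwrite(f"pics/{n}0.png",im[:,:,::-1])
    c=vision.calibration(n); print(n,c)
s=r.state();print(s["position"],s["tcp_rot"],s["contact_force"],s["gripper_width"],s["time_s"])
E
```

```text
scene {'intrinsics': array([[404.02127662,   0.        , 251.40823843],
       [  0.        , 404.02127662, 189.39831806],
       [  0.        ,   0.        ,   1.        ]]), 'rvec': array([ 2.08715582,  0.81356292, -0.40746755]), 'tvec': array([-0.40698913, -0.10036481,  1.7416458 ])}
top {'intrinsics': array([[483.34125415,   0.        , 249.37707661],
       [  0.        , 483.34125415, 194.60308798],
       [  0.        ,   0.        ,   1.        ]]), 'rvec': array([ 2.13261688, -2.17678944,  0.13726253]), 'tvec': array([-0.02632083,  0.54574099,  1.56820574])}
[ 0.24058511 -0.62994252  0.23008246] [-1.01635685e-03  9.83413298e-01  1.81375939e-01 -1.48102311e-04] [ 0.57718997  0.37286825 -0.19813359] 0.9966586917880061 0.1
```

View pics/scene0.png

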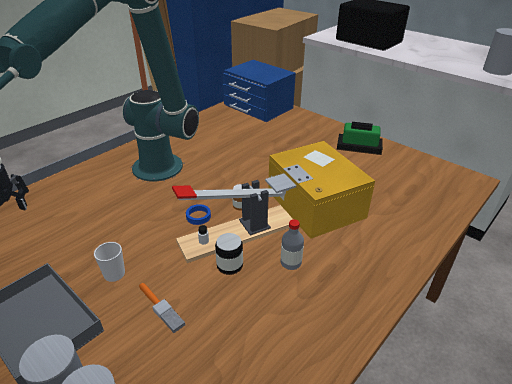

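View pics/top0.png

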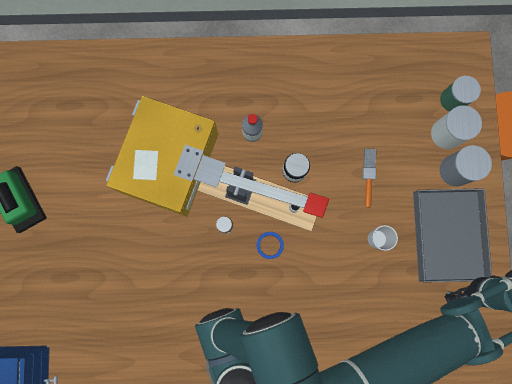

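Scene picture: pad at about (184,191), cradle at (255,210). Top picture: pad at (317,204), cradle at (240,185), and the thinner's red cap at (253,119), which has to be left out of the red mask.

```bash
cat > h.py <<'E'
import cv2, numpy as np
from cell import r, vision
from scipy.spatial.transform import Rotation as R
def P(n):
    c=vision.calibration(n); return c["intrinsics"],cv2.Rodrigues(c["rvec"])[0],c["tvec"].reshape(3,1)
def plane(n,uv,z):
    K,Rm,t=P(n); d=Rm.T@np.linalg.inv(K)@np.array([*uv,1.]); o=(-Rm.T@t).ravel()
    return o+d*(z-o[2])/d[2]
def tri(a,b):
    M=[(lambda k,Rm,t:k@np.hstack([Rm,t]))(*P(n)) for n in("scene","top")]
    X=cv2.triangulatePoints(M[0],M[1],np.array(a,float).reshape(2,1),np.array(b,float).reshape(2,1)).ravel(); return X[:3]/X[3]
def biggest(im,lo,hi,box):
    m=cv2.inRange(cv2.cvtColor(im,cv2.COLOR_RGB2HSV),lo,hi); k=np.zeros_like(m); u0,v0,u1,v1=box; k[v0:v1,u0:u1]=255
    return max(cv2.findContours(m&k,cv2.RETR_EXTERNAL,cv2.CHAIN_APPROX_NONE)[0],key=cv2.contourArea)
E
python3 - <<'E'
from h import *
I={n:cv2.imread(f"pics/{n}0.png")[:,:,::-1].copy() for n in("scene","top")}
ce={}
for n,b in(("scene",(160,175,205,205)),("top",(295,185,340,225))):
    c=biggest(I[n],(0,150,80),(8,255,255),b); q=cv2.minAreaRect(c); ce[n]=q[0]; print(n,q,cv2.contourArea(c))
print("tri",tri(ce["scene"],ce["top"])); print("plane",plane("top",ce["top"],.24))
c=biggest(I["top"],(0,150,80),(8,255,255),(295,185,340,225)); bx=cv2.boxPoints(cv2.minAreaRect(c)); print(np.array([plane("top",p,.245) for p in bx]))
c=biggest(I["top"],(20,150,80),(32,255,255),(90,80,230,230)); q=cv2.minAreaRect(c); bx=cv2.boxPoints(q); print(q); print(np.array([plane("top",p,.17) for p in bx]))
for p in((240,183),): print("pin",plane("top",p,.165))
for nm,p,z in(("tin",(296,165),.105),("var",(295,207),.085),("tape",(270,245),.02),("pot",(383,238),.1)): print(nm,plane("top",p,z))
E
```

```text
scene ((184.0, 191.0), (12.0, 24.0), 90.0) 214.0
top ((315.8000183105469, 204.60000610351562), (20.871028900146484, 20.871028900146484), 18.43494987487793) 389.0
tri [ 0.48661506 -0.22750631  0.23791651]
plane [ 0.48570399 -0.22811319  0.24      ]
[[ 0.4669518  -0.18889823  0.245     ]
 [ 0.52378197 -0.20987056  0.245     ]
 [ 0.50346833 -0.26607728  0.245     ]
 [ 0.44684832 -0.24485054  0.245     ]]
((163.68930053710938, 155.0631866455078), (86.8357925415039, 100.41105651855469), 20.658906936645508)
[[0.56092111 0.40032345 0.17      ]
 [0.85511435 0.29494761 0.17      ]
 [0.75152191 0.04264481 0.17      ]
 [0.46238441 0.15336616 0.17      ]]
pin [ 0.56466614 -0.00952672  0.165     ]
tin [ 0.62834408 -0.18835303  0.105     ]
var [ 0.49562394 -0.18268324  0.085     ]
tape [ 0.37778684 -0.10220297  0.02      ]
pot [ 0.39055187 -0.45455406  0.1       ]
```

Emit:
play_rows([
  [[0, 0, -12, 0, 0, -9.8, 1], [0, 0, -12, 0, 0, -9.8, 1], [0, 0, -12, 0, 0, -9.8, 1], [0, 0, -12, 0, 0, -9.8, 1], [0, 0, -12, 0, 0, -9.8, 1]],
])

```text
time_s: 0.72
position: [0.2407, -0.6302, 0.2908]
tcp_rot: [-0.001, 0.818, 0.575, 0.0]
contact_force: [-0.5, 0.1, 0.3]
gripper_width: 0.001
gripper_force: 0.0
```

Emit:
play_rows([
  [[46, 9, 0, 0, 0, 0, 1], [46, 9, 0, 0, 0, 0, 1], [46, 9, 0, 0, 0, 0, 1], [46, 9, 0, 0, 0, 0, 1], [46, 9, 0, 0, 0, 0, 1]],
])

```text
time_s: 1.35
position: [0.3625, -0.4284, 0.2907]
tcp_rot: [-0.0, 0.82, 0.573, 0.0]
contact_force: [0.4, -0.3, -1.0]
gripper_width: 0.002
gripper_force: 0.0
```

Emit:
play_rows([
  [[46, 9, 0, 0, 0, 0, 1], [46, 9, 0, 0, 0, 0, 1], [46, 9, 0, 0, 0, 0, 1], [40, 9, 0, 0, 0, 0, 1], [30, 9, 0, 0, 0, 0, 1]],
])

```text
time_s: 1.98
position: [0.4762, -0.2484, 0.2908]
tcp_rot: [-0.0, 0.819, 0.573, -0.0]
contact_force: [0.7, 1.5, 0.0]
gripper_width: -0.001
gripper_force: 0.0
```

Emit:
play_rows([
  [[0, 0, 0, 0, 0, 0, 1], [0, 0, 0, 0, 0, 0, 1]],
])

```text
time_s: 2.22
position: [0.4754, -0.2503, 0.2909]
tcp_rot: [-0.0, 0.82, 0.573, -0.0]
contact_force: [0.4, -0.0, 0.8]
gripper_width: -0.001
gripper_force: 0.0
```

```bash
python3 - <<'E'
from h import *
for n in("scene","top"):
    im=vision.read_camera(n); cv2.imwrite(f"pics/{n}1.png",im[:,:,::-1])
a=cv2.imread("pics/scene1.png")[110:270,120:320];b=cv2.imread("pics/top1.png")[110:270,200:400]
cv2.imwrite("pics/c1.png",cv2.resize(np.hstack([a,b]),None,fx=2,fy=2,interpolation=cv2.INTER_CUBIC))
s=r.state();p=s["position"];w,x,y,z=s["tcp_rot"];A=R.from_quat([x,y,z,w]).as_matrix()
print(p,A.round(3),s["contact_force"],s["gripper_width"],s["time_s"])
print("to pad in tool mm",(A.T@(np.array([.486,-.228,.245])-p))*1000)
E
```

```text
[ 0.47523616 -0.25090791  0.29105283] [[ 0.345  0.939 -0.001]
 [ 0.939 -0.345 -0.   ]
 [-0.    -0.001 -1.   ]] [-0.42352541  0.06939752 -0.5586825 ] 7.232024512503274e-06 2.325
to pad in tool mm [25.2280268   2.23487442 46.04397965]
```

View pics/c1.png

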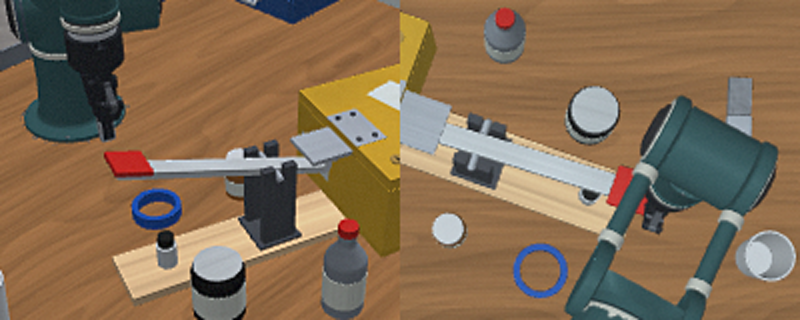

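The crop shows the shut fingers just past the pad's outer edge, and the lever seated and undisturbed. I'll move over the pad and go down to just above it.

Emit:
play_rows([
  [[13, 1, 15, 0, 0, 0, 1], [12, 1, 13, 0, 0, 0, 1], [0, 0, 6, 0, 0, 0, 1], [0, 0, 2, 0, 0, 0, 1], [0, 0, 0, 0, 0, 0, 1]],
])

```text
time_s: 2.95
position: [0.4863, -0.2275, 0.2552]
tcp_rot: [0.0, 0.82, 0.573, -0.0]
contact_force: [-0.3, 0.6, -0.3]
gripper_width: -0.002
gripper_force: 0.0
```

Emit:
play_rows([
  [[0, 0, 1.5, 0, 0, 0, 1], [0, 0, 1.5, 0, 0, 0, 1], [0, 0, 1.5, 0, 0, 0, 1], [0, 0, 1.5, 0, 0, 0, 1]],
])

```text
time_s: 3.45
position: [0.4863, -0.2275, 0.2492]
tcp_rot: [0.0, 0.82, 0.573, 0.0]
contact_force: [-0.3, 0.3, -0.7]
gripper_width: 0.003
gripper_force: 0.0
```

Emit:
play_rows([
  [[0, 0, 1.2, 0, 0, 0, 1], [0, 0, 1.2, 0, 0, 0, 1], [0, 0, 1.2, 0, 0, 0, 1], [0, 0, 1.2, 0, 0, 0, 1], [0, 0, 1.2, 0, 0, 0, 1]],
])

```text
time_s: 4.08
position: [0.4866, -0.2279, 0.2446]
tcp_rot: [0.001, 0.82, 0.573, 0.0]
contact_force: [-2.8, -0.6, 6.9]
gripper_width: 0.004
gripper_force: 2.9
```

Emit:
play_rows([
  [[-0.8, 0, 2.5, 0, 0, 0, 1], [-0.8, 0, 2.5, 0, 0, 0, 1], [-0.8, 0, 2.5, 0, 0, 0, 1], [-0.8, 0, 2.5, 0, 0, 0, 1], [-0.8, 0, 2.5, 0, 0, 0, 1]],
])

```text
time_s: 4.7
position: [0.4855, -0.2321, 0.2325]
tcp_rot: [0.001, 0.82, 0.573, 0.0]
contact_force: [-1.5, -0.8, 7.0]
gripper_width: 0.001
gripper_force: 3.2
```

Emit:
play_rows([
  [[-0.8, 0, 3, 0, 0, 0, 1], [-0.8, 0, 3, 0, 0, 0, 1], [-0.7, 0, 3, 0, 0, 0, 1], [-0.7, 0, 3, 0, 0, 0, 1], [-0.7, 0, 3, 0, 0, 0, 1]],
])

```text
time_s: 5.32
position: [0.4844, -0.2363, 0.2178]
tcp_rot: [0.002, 0.82, 0.573, -0.0]
contact_force: [-2.1, -2.6, 7.3]
gripper_width: 0.0
gripper_force: 3.3
```

Emit:
play_rows([
  [[-0.8, 0, 3, 0, 0, 0, 1], [-0.8, 0, 3, 0, 0, 0, 1], [-0.7, 0, 3, 0, 0, 0, 1], [-0.6, 0, 3, 0, 0, 0, 1], [-0.5, 0, 3, 0, 0, 0, 1]],
])

```text
time_s: 5.95
position: [0.4833, -0.2398, 0.2029]
tcp_rot: [0.002, 0.82, 0.573, -0.0]
contact_force: [-2.1, -4.1, 7.9]
gripper_width: 0.001
gripper_force: 3.4
```

Emit:
play_rows([
  [[-0.4, 0, 3, 0, 0, 0, 1], [-0.4, 0, 3, 0, 0, 0, 1], [-0.4, 0, 3, 0, 0, 0, 1], [-0.3, 0, 3, 0, 0, 0, 1], [-0.3, 0, 3, 0, 0, 0, 1]],
])

```text
time_s: 6.58
position: [0.4827, -0.2419, 0.1879]
tcp_rot: [0.003, 0.82, 0.573, -0.0]
contact_force: [-2.3, -4.1, 7.1]
gripper_width: 0.001
gripper_force: 3.5
```

Emit:
play_rows([
  [[-0.2, 0, 3, 0, 0, 0, 1], [-0.2, 0, 3, 0, 0, 0, 1], [-0.2, 0, 3, 0, 0, 0, 1], [-0.1, 0, 3, 0, 0, 0, 1], [0, 0, 3, 0, 0, 0, 1]],
])

```text
time_s: 7.2
position: [0.4826, -0.2426, 0.1729]
tcp_rot: [0.003, 0.82, 0.573, -0.0]
contact_force: [-1.9, -4.5, 7.5]
gripper_width: 0.005
gripper_force: 3.6
```

```bash
python3 - <<'E'
from h import *
for n in("scene","top"):
    im=vision.read_camera(n); cv2.imwrite(f"pics/{n}2.png",im[:,:,::-1])
a=cv2.imread("pics/scene2.png")[110:270,120:320];b=cv2.imread("pics/top2.png")[110:270,200:400]
cv2.imwrite("pics/c2.png",cv2.resize(np.hstack([a,b]),None,fx=2,fy=2,interpolation=cv2.INTER_CUBIC))
E
```

```text
(no output)
```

View pics/c2.png

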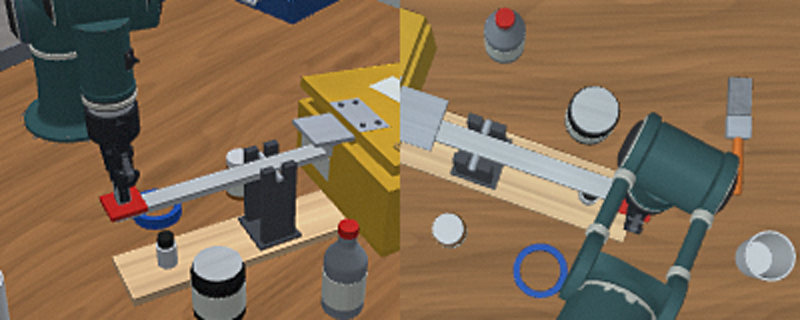

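The crop shows the fingertips on the red pad, the pin in its notches and the door rising. Continue.

Emit:
play_rows([
  [[-0.3, 0, 3, 0, 0, 0, 1], [-0.3, 0, 3, 0, 0, 0, 1], [-0.2, 0, 3, 0, 0, 0, 1], [-0.2, 0, 3, 0, 0, 0, 1], [0, 0, 3, 0, 0, 0, 1]],
])

```text
time_s: 7.92
position: [0.4822, -0.2433, 0.1578]
tcp_rot: [0.003, 0.82, 0.573, -0.0]
contact_force: [-2.7, -4.8, 9.0]
gripper_width: -0.0
gripper_force: 3.7
```

Emit:
play_rows([
  [[0, 0, 3, 0, 0, 0, 1], [0, 0, 3, 0, 0, 0, 1], [0.1, 0, 3, 0, 0, 0, 1], [0.1, 0, 3, 0, 0, 0, 1], [0.2, 0, 3, 0, 0, 0, 1]],
])

```text
time_s: 8.55
position: [0.4824, -0.243, 0.1427]
tcp_rot: [0.003, 0.82, 0.573, -0.0]
contact_force: [-2.0, -5.2, 7.0]
gripper_width: 0.001
gripper_force: 3.7
```

Emit:
play_rows([
  [[0.3, 0, 3, 0, 0, 0, 1], [0.3, 0, 3, 0, 0, 0, 1], [0.3, 0, 3, 0, 0, 0, 1], [0.4, 0, 3, 0, 0, 0, 1], [0.4, 0, 3, 0, 0, 0, 1]],
])

```text
time_s: 9.18
position: [0.4829, -0.2418, 0.1276]
tcp_rot: [0.003, 0.819, 0.573, -0.0]
contact_force: [-2.9, -5.3, 5.8]
gripper_width: -0.003
gripper_force: 3.6
```

Emit:
play_rows([
  [[0.4, 0, 3, 0, 0, 0, 1], [0.5, 0, 3, 0, 0, 0, 1], [0.5, 0, 3, 0, 0, 0, 1], [0.5, 0, 3, 0, 0, 0, 1], [0.5, 0, 3, 0, 0, 0, 1]],
])

```text
time_s: 9.8
position: [0.4836, -0.2396, 0.1124]
tcp_rot: [0.003, 0.819, 0.573, -0.001]
contact_force: [-3.4, -6.9, 5.5]
gripper_width: 0.003
gripper_force: 3.5
```

Emit:
play_rows([
  [[-0.5, 0, 2.5, 0, 0, 0, 1], [-0.5, 0, 2.5, 0, 0, 0, 1], [-0.3, 0, 2.5, 0, 0, 0, 1], [-0.2, 0, 2, 0, 0, 0, 1]],
])

```text
time_s: 10.3
position: [0.4837, -0.2383, 0.1028]
tcp_rot: [0.001, 0.82, 0.573, 0.001]
contact_force: [-0.1, 2.7, 7.0]
gripper_width: -0.002
gripper_force: 3.1
```

Emit:
play_rows([
  [[0, 0, 2, 0, 0, 0, 1], [0, 0, 2, 0, 0, 0, 1], [0, 0, 1.5, 0, 0, 0, 1]],
])

```text
time_s: 10.68
position: [0.4837, -0.2381, 0.0972]
tcp_rot: [0.001, 0.82, 0.573, 0.001]
contact_force: [-0.6, 3.0, 7.1]
gripper_width: 0.0
gripper_force: 3.1
```

Emit:
play_rows([
  [[0.3, 0, 1.2, 0, 0, 0, 1], [0.3, 0, 1.2, 0, 0, 0, 1], [0.2, 0, 1, 0, 0, 0, 1]],
])

```text
time_s: 11.05
position: [0.4839, -0.2374, 0.0938]
tcp_rot: [0.001, 0.82, 0.573, 0.001]
contact_force: [-0.2, 3.3, 6.9]
gripper_width: 0.005
gripper_force: 3.1
```

Emit:
play_rows([
  [[0.2, 0, 1, 0, 0, 0, 1], [0.2, 0, 1, 0, 0, 0, 1]],
])

```text
time_s: 11.3
position: [0.484, -0.237, 0.0918]
tcp_rot: [0.001, 0.82, 0.573, 0.001]
contact_force: [0.4, 3.7, 7.3]
gripper_width: -0.0
gripper_force: 3.1
```

Emit:
play_rows([
  [[0, 0, 0.8, 0, 0, 0, 1], [0, 0, 0.8, 0, 0, 0, 1]],
])

```text
time_s: 11.55
position: [0.4842, -0.237, 0.0906]
tcp_rot: [0.001, 0.82, 0.573, 0.001]
contact_force: [-2.0, 3.3, 12.1]
gripper_width: -0.002
gripper_force: 5.2
```

Emit:
play_rows([
  [[0, 0, 0.8, 0, 0, 0, 1], [0, 0, 0.8, 0, 0, 0, 1]],
])

```text
time_s: 11.8
position: [0.4844, -0.237, 0.0902]
tcp_rot: [0.001, 0.82, 0.573, 0.001]
contact_force: [-4.0, 4.6, 18.4]
gripper_width: -0.001
gripper_force: 8.5
```

The force rises steeply, so the buffer is met. I'll hold and check.

Emit:
play_rows([
  [[0, 0, 0.4, 0, 0, 0, 1], [0, 0, 0, 0, 0, 0, 1], [0, 0, 0, 0, 0, 0, 1], [0, 0, 0, 0, 0, 0, 1]],
])

```text
time_s: 12.3
position: [0.4843, -0.237, 0.0902]
tcp_rot: [0.001, 0.82, 0.573, 0.001]
contact_force: [-3.7, 5.2, 18.3]
gripper_width: -0.002
gripper_force: 8.2
```

```bash
python3 - <<'E'
from h import *
for n in("scene","top"):
    im=vision.read_camera(n); cv2.imwrite(f"pics/{n}3.png",im[:,:,::-1])
a=cv2.imread("pics/scene3.png")[110:270,120:320];b=cv2.imread("pics/top3.png")[110:270,200:400]
cv2.imwrite("pics/c3.png",cv2.resize(np.hstack([a,b]),None,fx=2,fy=2,interpolation=cv2.INTER_CUBIC))
s=r.state();print(s["contact_force"],s["position"])
E
```

```text
[-2.50192009  5.7377606  18.3942496 ] [ 0.48435215 -0.23696918  0.09018772]
```

View pics/c3.png

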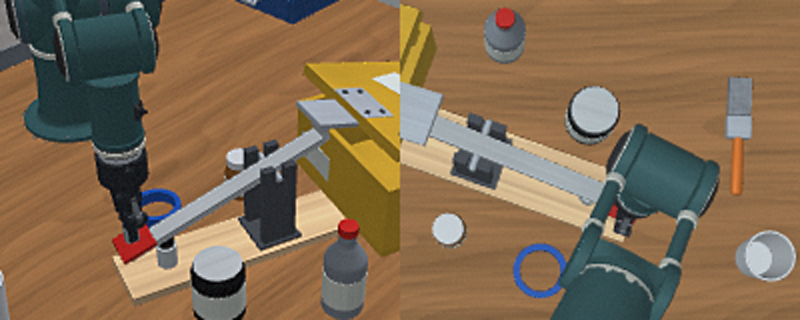

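The lever rests on the buffer, its pin is in the cradle, the door is up and the bystanders haven't moved. The push holds steady at 18 N.

```bash
python3 -c "
from cell import sign_off
print(sign_off())"
```

```text
the job is handed in; nothing more can be done
None
```

The lever is held down on its buffer with a steady 18 N, its short end keeps the door raised, the pin is still in its cradle, and the job was handed in at about 12.4 s with nothing else moved.

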